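# Move the curing lamp off the board and hold the loupe in focus over the chip

### The job

The coating on the chip has cured: lift the curing lamp by its handle off the circuit board on the white inspection stand and set it down gently, upright, on the round cork pad on the bench. Then pick up the loupe and hold it level, its lens centred over the chip that the lamp was covering and at the height of the white pointer on the stand's post; finish while still holding it there, steady and touching nothing but the gripper. Leave the pointer's setting as it is and the other things on the bench where they are.

Things in the scene. Friction and masses are not known exactly. Their poses are not given: they have to be found in the camera images.
- stand: Fixed stand: white plate 12 mm thick, on it a green board 110 x 90 mm, top 15 mm above the bench; edge parts up to 6 mm high. Origin on the bench under the chip, z up; plate spans x -80 to +110, y -70 to +70 mm. Steel post, 14 mm thick, top 167 mm above the bench, at x = +94 mm, y = 0 (far from the robot).
- chip (a point): Centre of the top of the black square chip (24 x 24 x 4 mm) in the middle of the board, 19 mm above the bench. At the start the lamp stands over it and hides it.
- focus_mark (a joint): Height setting of the pointer that slides on the stand's post (held by friction): 0 m puts the pointer 90 mm above the bench, 0.05 m puts it 140 mm above the bench. Already set; not to be changed.
- focus_tip (a point): Tip of the white pointer, a blade 4 mm thick and 8 mm wide reaching from a collar (26 mm across) on the post towards the chip; it ends 62 mm beside the chip's centre (stand's +x). The tip's height is the focal height, where the middle of the lens's thickness belongs.
- lamp: Loose curing lamp, 0.25 to 0.5 kg: grey upright shell 66 mm across, 75 mm high, open below (wall 4 mm), standing on the board over the chip. Black arch handle on top: level bar 68 mm long along x, 14 mm wide, 14 mm high, its middle 122 mm above the underside, 40 mm free beneath it, uprights 10 mm thick at x = +-29 mm. Origin: centre of the underside, z up.
- pad: Round cork pad, fixed on the bench, 120 mm across and 4 mm thick, where the lamp is to stand. Origin at the centre of its underside.
- loupe: Loose hand loupe, 0.08 to 0.17 kg, lying flat on the bench: aluminium ring 80 mm across, 20 mm high, with a glass lens; straight grey handle 18 mm wide, 20 mm high, x -58 to +34 mm. Origin under the handle at a good grip place; x points along the handle to the lens, z up. The balance point is 20 to 30 mm from the origin towards the lens.
- loupe_lens (a point): Centre of the loupe's lens: 85 mm along the loupe's x axis from its origin and 10 mm above its underside, at the middle of the lens's thickness.
- spool: Bystander: metal solder spool, 50 mm across, 32 mm high, standing on the bench nearer the robot. Origin at the centre of its underside.
- flux_jar: Bystander: small jar, 40 mm across, 35 mm high, on the bench nearer the robot. Origin at the centre of its underside.
- multimeter: Bystander: blue multimeter lying on its back, 150 x 80 x 38 mm, at the far side. Origin at the centre of its underside.
- driver: Bystander: screwdriver lying at the far side of the bench.
- battery: Bystander: black and yellow power-tool battery 115 x 75 x 60 mm at the left side. Origin at the centre of its underside.
- tin: Bystander: steel bowl, 64 mm across, 45 mm high, at the right side. Origin at the centre of its underside.
Not all that is in view belongs to the job. Of the things like the loupe, leave any that is black; of the rest the larger one is meant.

How it is judged (in metres and radians):
On the way:
1. the curing lamp stands upright, released and at rest, on the cork pad (horizontal distance between lamp and pad below 0.025 m and height (world z) of lamp below 0.009 m and angle between lamp's own z axis and vertical below 0.1 rad and linear speed of lamp below 0.02 m/s and contact force between lamp and the fingers below 0.05 N), for 0.2 s.
At the end, for the whole second after the job is handed in: The loupe is held still by the gripper alone, lens centre within 15 mm sideways of the chip's centre and 10 mm of the pointer tip's height, tilt under 0.12 rad, clear of stand, pointer and lamp; the lamp stands upright, released, on the pad, within 25 mm of its centre (all of step 1 and horizontal distance between loupe_lens and chip below 0.015 m and z of loupe_lens in the frame of focus_tip between -0.01 and 0.01 m and angle between loupe's own z axis and vertical below 0.12 rad and linear speed of loupe below 0.02 m/s and contact force between loupe and the fingers above 1 N and contact force between loupe and stand below 0.1 N and contact force between loupe and lamp below 0.1 N); the arm keeps its last pose, push and grip.
It fails at once if the lamp is dropped: it falls freely while more than 30 mm above the bench (height (world z) of lamp above 0.03 m and contact force between lamp and the fingers below 0.05 N and linear speed of lamp above 0.25 m/s).
It fails at once if the lamp is tipped by more than 0.6 rad (angle between lamp's own z axis and vertical above 0.6 rad).
It fails at once if the pointer is shifted by more than 5 mm (distance of focus_tip from where it was at the start of the episode above 0.005 m).
It fails at once if a bystander is moved by more than 30 mm (distance of any of spool, flux_jar, multimeter, driver, battery, tin from where it was at the start of the episode above 0.03 m).
It also fails if it takes over 64 s, if anything falls off the work surface, if the arm or the gripper's body presses on something with over 40 N, if the wrist force passes 120 N, or if a joint passes its speed limit or range.

### The arm

A 6-joint arm with a two-finger parallel gripper is mounted at the origin on the work surface. World frame = base frame: x ahead of the robot, y to its left, z up, the work surface at z = 0. Lengths are in m, angles in degrees, forces in N, time in s.
With the tool pointing down it reaches from about 0.4 to 0.825 m from the base axis. Payload 7 kg.
Tool frame: the origin (TCP) lies midway between the tips of the shut fingers; the grasp point (between the pads) lies r.grip_depth behind it (r.grip_depth is the distance from the TCP to the grasp point, in m); z points along the fingers, y is the line along which they close (so a half turn about z gives the same grasp; the last joint's range is limited). The gripper opens to 88 mm and grips with 3 to 60 N. Pads are 19 mm wide; open, the fingers measure 130 mm over their backs; the gripper's body (78 mm by 193 mm) begins 47 mm behind the grasp point.
Start: joints at [-49.727, 20.546, 0.682, 0, -70.136, -16.507], TCP at [0.272, -0.618, 0.227] pointing down, gripper open.
Joint ranges: [-176.03, 176.03], [-82.01, 121.73], [-58.28, 71.71], [-173.87, 95.51], [-174.79, -0.11], [-173.66, 173.66]. Speed limits (degrees/s): [136.94, 136.94, 172.46, 180, 180, 180].

### API

Orientations are given as [roll, pitch, yaw] about the fixed x, y, z axes, in that order (R = Rz(yaw) Ry(pitch) Rx(roll)).
In Python, from plant import r gives the robot as it stands.
- The arm moves only by the shell command python3 -m pendant 'ROWS' [OPENING] [FORCE]. ROWS is a JSON object whose key "increments" holds a list of rows, 1 to 12 of them, each of 6 numbers: dx, dy, dz in m, then a rotation vector rx, ry, rz in degrees; each row is the pose to reach, as a shift and turn from the pose commanded when the command began, along the tool's axes at that moment; what a row does not reach only later rows make up. A row lasts 1/12 s, in which the tool goes at most 0.0417 m and 7.16 degrees, less where a joint would pass 70% of its speed; a pose out of reach is approached as far as the arm can. OPENING is the finger opening in m, set as the command begins (- or left out keeps the last). The fingers move at their own pace and stop on an object; FORCE is the grip in N (left out, the last holds). Time passes only in rows, so rows that do not move let the fingers close. It prints the time, the measured TCP pose, the force, the opening and the grip force at its end. Input that does not fit is refused with a message, and nothing moves.
- r.get_state(): the state, without advancing time (a new reading comes with each control period).
- r.capture(name): name is "scene" or "top" or "wrist"; returns a dict with "frame" (420x560x3 uint8, red, green, blue), "z_map" (420x560 float32, m along the optical axis (not along the pixel's ray), 0 where there is no reading), "fx", "fy", "cx", "cy" (pixels), "cam_to_world" (4x4, takes a point from camera to world coordinates). Camera axes: x right, y down, z forward; pixel columns grow to the right and rows downward; lengths in m; the calibration is good to about 2 mm. A picture is of the moment at which its call begins.
- r.close_job(): hands the job in; it is judged then, once.
The state is a dict: "time_s": time; "joints": joint angles; "qd": joint speeds; "joint_torque": joint torques, N m; "tcp_pos": TCP position; "eef_rot": TCP orientation; "contact_force": force on the tool from outside, world axes, zero at the start; "moment": the same for the moment, N m; "gripper_width": finger opening in m; "gripper_force": force on a finger pad.
Only numpy, scipy, OpenCV 4.12 (cv2) and the standard library are available. Lean on these libraries where they do the work, as an engineer would, in place of code of your own. Each camera call takes 0.05 s, during which the arm holds its last target. There are 200 camera calls.

## Working session

There is one attempt and no reset: what is moved stays moved. The work goes in short steps, Python scripts to look and compute and a shell command to move; the robot and the scene stay as the last step left them, time stands still between calls to the robot, and variables do not carry over. Pictures are saved under pics/ and viewed, at most 10 in all, crops included, and the job is handed in when it is done.

```bash
mkdir -p pics; ls
python3 - <<'E'
from plant import r
import cv2,numpy as np
for n in("scene","top"):
    c=r.capture(n); cv2.imwrite(f"pics/{n}0.png",c["frame"][:,:,::-1]); np.savez(f"{n}0.npz",**c)
    print(n,c["fx"],c["cx"],c["cy"],np.round(c["cam_to_world"],3).tolist())
print(r.get_state(),r.grip_depth)
E
```

```text
pics
scene 529.8954171493683 264.44395717885277 208.19186900233655 [[0.63, 0.488, -0.604, 1.44], [0.776, -0.394, 0.492, -0.691], [0.001, -0.779, -0.627, 1.008], [0.0, 0.0, 0.0, 1.0]]
top 395.28895962783565 285.9441574994963 209.89631777003873 [[0.006, -0.985, 0.174, 0.363], [-1.0, -0.004, 0.011, -0.007], [-0.01, -0.174, -0.985, 1.156], [0.0, 0.0, 0.0, 1.0]]
{'time_s': 0.1, 'joints': array([-4.97278699e+01,  2.05866682e+01,  6.39569193e-01, -1.63966264e-02,
       -7.01335715e+01, -1.65058338e+01]), 'qd': array([ 0.03712595, -0.23978514,  0.20255012, -0.00171881, -0.08511343,
        0.03373422]), 'joint_torque': array([-8.44107090e-04, -5.84161949e+01,  2.93752295e+01,  7.01558232e+00,
        1.01333534e-02, -5.06027800e-05]), 'tcp_pos': array([ 0.27182411, -0.61739452,  0.2257322 ]), 'eef_rot': array([ 1.79918274e+02, -8.14191681e-03, -1.56239281e+02]), 'contact_force': array([-0.63299457, -0.083605  , -0.85466964]), 'moment': array([0.03050484, 0.01319061, 0.01795781]), 'gripper_force': 0.0, 'gripper_width': 0.0875741844919515} 0.0188
```

View pics/scene0.png

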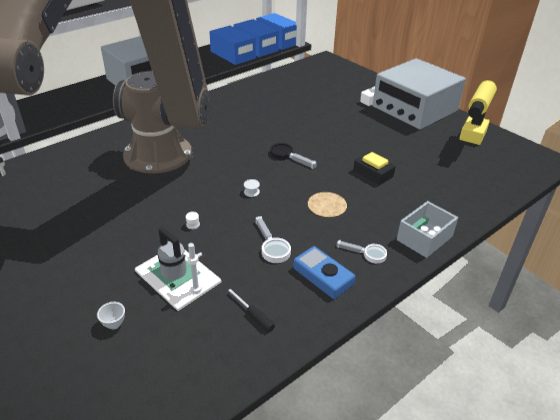

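View pics/top0.png

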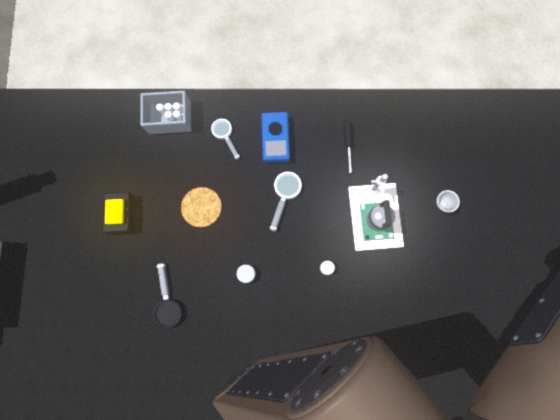

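The top view shows three loupe-like things: a black one at (168,313), a small silver one at (222,128) and a larger silver one at (288,185). The larger silver one fits the description because it isn't black and it's the bigger of the other two. The lamp is on the stand at (378,217) and the pad is at (201,207). Next I'll confirm these in an enlarged crop.

```bash
cat > h.py <<'E'
import numpy as np,cv2
def w(c,u,v,z=None):
    """pixel -> world via depth map, or by intersecting plane world z"""
    M=c["cam_to_world"]; d=np.array([(u-c["cx"])/c["fx"],(v-c["cy"])/c["fy"],1.])
    if z is None:
        d=d*c["z_map"][int(round(v)),int(round(u))]
    else:
        R=M[:3,:3]@d; d=d*(z-M[2,3])/R[2]
    return M[:3,:3]@d+M[:3,3]
def cloud(c):
    v,u=np.mgrid[:420,:560]; Z=c["z_map"]
    P=np.stack([(u-c["cx"])/c["fx"]*Z,(v-c["cy"])/c["fy"]*Z,Z],-1)
    P=P@c["cam_to_world"][:3,:3].T+c["cam_to_world"][:3,3]; P[Z==0]=np.nan
    return P
E
python3 - <<'E'
import numpy as np,cv2
from h import *
t=np.load("top0.npz"); s=np.load("scene0.npz")
f=t["frame"][:,:,::-1]; g=s["frame"][:,:,::-1]
a=cv2.resize(f[110:240,200:330],None,fx=3,fy=3,interpolation=cv2.INTER_CUBIC)
b=cv2.resize(f[165:260,340:435],(390,390),interpolation=cv2.INTER_CUBIC)
cv2.imwrite("pics/crop1.png",np.hstack([a,b]))
cv2.imwrite("pics/crop2.png",cv2.resize(g[210:310,130:225],(570,600),interpolation=cv2.INTER_CUBIC))
for n,c in(("top",t),("scene",s)):
    P=cloud(c)
    z=P[...,2]
    roi={"top":dict(pad=(160,230,240,260-20),loupe=(265,165,310,235),lamp=(345,180,405,250)),"scene":dict(pad=(300,185,355,222),loupe=(250,212,296,266),lamp=(135,225,222,302))}[n]
    for k,(u0,v0,u1,v1) in roi.items():
        Q=P[v0:v1,u0:u1].reshape(-1,3); Q=Q[np.isfinite(Q[:,2])]
        print(n,k,len(Q),"z pct",np.round(np.percentile(Q[:,2],[5,50,90,98]),3))
        if k=="loupe":
            q=Q[(Q[:,2]>.008)&(Q[:,2]<.03)]; print(" min/max",q.min(0),q.max(0),len(q))
        if k=="lamp":
            for lo,hi in((.13,.147),(.08,.1),(.007,.013),(.15,.2)):
                q=Q[(Q[:,2]>lo)&(Q[:,2]<hi)]
                if len(q): print(" band",lo,hi,len(q),q.min(0).round(3),q.max(0).round(3),cv2.minAreaRect(q[:,:2].astype('f4')))
f=t["frame"]; m=cv2.inRange(cv2.cvtColor(f,cv2.COLOR_RGB2HSV),(8,90,100),(25,255,255)); m[:, :170]=0;m[:,240:]=0;m[:180]=0;m[240:]=0
e=cv2.fitEllipse(max(cv2.findContours(m,0,1)[0],key=cv2.contourArea)); print("pad",e,w(t,*e[0],.004))
f=s["frame"]; m=cv2.inRange(cv2.cvtColor(f,cv2.COLOR_RGB2HSV),(8,90,80),(25,255,255)); k=np.zeros_like(m);k[185:222,300:355]=1;m*=k
e=cv2.fitEllipse(max(cv2.findContours(m,0,1)[0],key=cv2.contourArea)); print("pad",e,w(s,*e[0],.004))
E
```

```text
top pad 797 z pct [-0.004 -0.     0.002  0.004]
top loupe 3135 z pct [-0.003  0.001  0.017  0.022]
 min/max [ 0.50424587 -0.03630367  0.00818036] [0.68091137 0.05095811 0.0273575 ] 773
top lamp 4185 z pct [-0.002  0.012  0.09   0.143]
 band 0.13 0.147 170 [ 0.504 -0.269  0.13 ] [ 0.625 -0.243  0.147] ((0.564858078956604, -0.25620952248573303), (0.12222213298082352, 0.014333728700876236), 5.274960517883301)
 band 0.08 0.1 322 [ 0.504 -0.291  0.08 ] [ 0.627 -0.226  0.1  ] ((0.5631552338600159, -0.2633066177368164), (0.06434550136327744, 0.11925782263278961), 79.95928955078125)
 band 0.007 0.013 1346 [ 0.451 -0.332  0.007] [ 0.647 -0.179  0.013] ((0.5491167306900024, -0.25607845187187195), (0.18952897191047668, 0.14100439846515656), 4.982616424560547)
scene pad 2030 z pct [-0.004  0.001  0.005  0.007]
scene loupe 2478 z pct [-0.004  0.001  0.017  0.022]
 min/max [ 0.50410959 -0.04158978  0.00800837] [0.72266954 0.04887074 0.02750503] 709
scene lamp 6674 z pct [-0.003  0.005  0.09   0.143]
 band 0.13 0.147 193 [ 0.503 -0.271  0.13 ] [ 0.641 -0.246  0.146] ((0.5717477798461914, -0.2589083
[... 322 characters left out ...]
(0.5223573446273804, -0.21602386236190796), (0.2396472841501236, 0.23120787739753723), 4.984589576721191)
 band 0.15 0.2 48 [ 0.621 -0.259  0.151] [ 0.635 -0.245  0.17 ] ((0.6283093094825745, -0.2520063519477844), (0.012740994803607464, 0.013655014336109161), 10.395694732666016)
pad ((200.77224731445312, 206.73287963867188), (39.79010009765625, 41.13261032104492), 54.56312561035156) [0.57420947 0.25788428 0.004     ]Traceback (most recent call last):
  File "<stdin>", line 25, in <module>
cv2.error: OpenCV(4.12.0) /io/opencv/modules/imgproc/src/shapedescr.cpp:361: error: (-201:Incorrect size of input array) There should be at least 5 points to fit the ellipse in function 'fitEllipseNoDirect'
```

View pics/crop1.png

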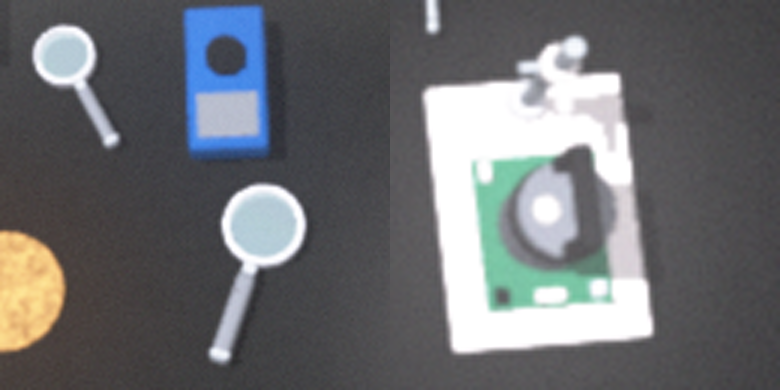

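View pics/crop2.png

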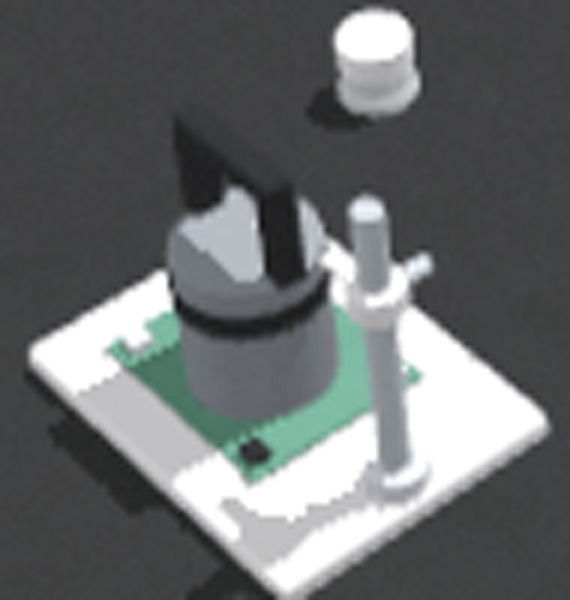

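Crop 1 confirms the larger silver loupe, with its ring at crop pixel (262,225) and its handle end at (220,355). Crop 2 shows the lamp over the board, and the pointer blade reaching from the collar at about (380,290) towards the lamp. Now I'll measure from both views.

Run:
```python
import numpy as np,cv2
from h import *
t=np.load("top0.npz"); s=np.load("scene0.npz")
chip=np.array([.534,-.2575]); R=lambda a:np.array([[np.cos(a),-np.sin(a)],[np.sin(a),np.cos(a)]])
for n,c in(("top",t),("scene",s)):
    P=cloud(c).reshape(-1,3); P=P[np.isfinite(P[:,2])]
    L=(P[:,:2]-chip)@R(np.radians(5))
    k=(np.hypot(*L.T)<.055)&(P[:,2]>.128)&(P[:,2]<.16); q=P[k]; print(n,"bar",len(q),q[:,2].min(),np.percentile(q[:,2],[50,95]),cv2.minAreaRect(q[q[:,2]>.137][:,:2].astype('f4')))
    k=(abs(L[:,0]-.094)<.025)&(abs(L[:,1])<.025)&(P[:,2]>.03)
    for z in np.arange(.05,.18,.01):
        kk=k&(abs(P[:,2]-z)<.005); print("  post z",round(z,3),kk.sum(), (L[kk].min(0).round(3),L[kk].max(0).round(3)) if kk.any() else "")
    k=(L[:,0]>.055)&(L[:,0]<.078)&(abs(L[:,1])<.012)&(P[:,2]>.03)
    print(" pointer",np.c_[L[k],P[k,2]].round(3).tolist())
    # loupe
    k=(P[:,2]>.011)&(P[:,2]<.03)&(P[:,0]>.49)&(P[:,0]<.69)&(P[:,1]>-.03)&(P[:,1]<.07)
    k&=~((P[:,1]<-.0)&(P[:,0]<.58)); q=P[k]
    print(" loupe",len(q),q.min(0),q.max(0), np.percentile(q[:,2],[50,95]))
    h=q[(q[:,0]<.60)]; vx=cv2.fitLine(h[:,:2].astype('f4'),2,0,.01,.01).ravel(); print(" handle axis",vx, np.degrees(np.arctan2(vx[1],vx[0])), "min", h[h[:,0].argmin()])
# loupe ring ellipse from bright-ish pixels, both
for n,c,box,z in(("top",t,(268,165,310,205),.02),("scene",s,(255,230,298,266),.02)):
    u0,v0,u1,v1=box; g=cv2.cvtColor(c["frame"],cv2.COLOR_RGB2GRAY)[v0:v1,u0:u1]
    m=(g>75).astype(np.uint8); m=cv2.morphologyEx(m,cv2.MORPH_OPEN,np.ones((9,9)))
    C=max(cv2.findContours(m,0,1)[0],key=cv2.contourArea); e=cv2.fitEllipse(C); print(n,"ring",e, w(c,e[0][0]+u0,e[0][1]+v0,z))
c=s; m=cv2.inRange(cv2.cvtColor(c["frame"],cv2.COLOR_RGB2HSV),(5,60,60),(25,255,255))[185:222,300:355]
C=max(cv2.findContours(m,0,1)[0],key=cv2.contourArea)
e=cv2.fitEllipse(C) ; print("pad scene",e,w(s,e[0][0]+300,e[0][1]+185,.004))
```

```text
top bar 167 0.1282898160527539 [0.14267742 0.14567562] ((0.5384196043014526, -0.25868549942970276), (0.06660616397857666, 0.014240145683288574), 5.345752716064453)
  post z 0.05 5 (array([ 0.088, -0.003]), array([0.096, 0.008]))
  post z 0.06 6 (array([ 0.087, -0.003]), array([0.095, 0.008]))
  post z 0.07 5 (array([0.087, 0.001]), array([0.093, 0.007]))
  post z 0.08 6 (array([ 0.087, -0.003]), array([0.095, 0.007]))
  post z 0.09 5 (array([0.087, 0.001]), array([0.094, 0.007]))
  post z 0.1 0 
  post z 0.11 3 (array([0.083, 0.003]), array([0.088, 0.011]))
  post z 0.12 38 (array([ 0.069, -0.012]), array([0.1  , 0.023]))
  post z 0.13 40 (array([ 0.081, -0.011]), array([0.107, 0.021]))
  post z 0.14 6 (array([ 0.087, -0.002]), array([0.094, 0.007]))
  post z 0.15 6 (array([0.088, 0.001]), array([0.096, 0.007]))
  post z 0.16 8 (array([ 0.087, -0.003]), array([0.096, 0.007]))
  post z 0.17 19 (array([ 0.088, -0.005]), array([0.098, 0.006]))
 pointer [[0.078, 0.003, 0.121], [0.078, 0.0, 0.121], [0.077, -0.002, 0.124], [0.075, 0.003, 0.122], [0.075, 0.001, 0.122], [0.075, -0.002, 0.121
[... 2006 characters left out ...]
 0.119], [0.077, -0.006, 0.122]]
 loupe 571 [ 0.50410959 -0.02992084  0.01102197] [0.68083745 0.04887074 0.02498596] [0.01546432 0.02192713]
 handle axis [ 0.94920886 -0.31464675  0.55469334  0.02581776] -18.339489 min [0.50410959 0.04554614 0.01616098]
top ring ((19.395214080810547, 19.928621292114258), (28.075334548950195, 29.38125991821289), 18.626705169677734) [0.63777677 0.00092474 0.02      ]
scene ring ((20.535675048828125, 19.485294342041016), (26.074817657470703, 30.45026969909668), 100.34224700927734) [ 0.64526859 -0.00604161  0.02      ]
pad scene ((26.61410140991211, 19.102561950683594), (24.62285804748535, 39.26937484741211), 94.95484161376953) [0.57623606 0.25566364 0.004     ]
```

The two views agree. The chip is at about (0.534,-0.2575), the stand's yaw is 5°, and the pointer's mid height is about 0.120. The lamp bar's middle is at about (0.538,-0.260) with its top at 0.144, matching the expected 0.144. The pad is at (0.575,0.257). The loupe's yaw is about -18° and its lens is at about (0.641,-0.002). I'll move above the lamp and refine with the wrist camera.

```bash
cat > go.py <<'E'
import sys,numpy as np
from scipy.spatial.transform import Rotation as R
from plant import r
def go(x,y,z,yaw,pitch=0,roll=180):
    s=r.get_state(); A=R.from_euler('xyz',s["eef_rot"],degrees=True); B=R.from_euler('xyz',[roll,pitch,yaw],degrees=True)
    d=A.inv().apply(np.array([x,y,z])-s["tcp_pos"]); v=(A.inv()*B).as_rotvec(degrees=True)
    print("row",d.round(4),v.round(2),"dist",np.linalg.norm(d).round(3))
if __name__=="__main__": go(*map(float,sys.argv[1:]))
E
python3 go.py .538 -.260 .24 -175
```

```text
row [-0.3876  0.2199 -0.014 ] [ 0.08 -0.02 18.76] dist 0.446
```

```bash
python3 -m pendant '{"increments": [[-0.03, 0.017, -0.001, 0, 0, 2], [-0.065, 0.037, -0.002, 0, 0, 4], [-0.1, 0.057, -0.004, 0, 0, 6], [-0.135, 0.077, -0.005, 0, 0, 8], [-0.17, 0.096, -0.006, 0, 0, 10], [-0.205, 0.116, -0.007, 0, 0, 12], [-0.24, 0.136, -0.009, 0, 0, 14], [-0.275, 0.156, -0.01, 0, 0, 16], [-0.31, 0.176, -0.011, 0, 0, 18], [-0.345, 0.196, -0.012, 0, 0, 18.8], [-0.375, 0.213, -0.014, 0, 0, 18.8], [-0.3876, 0.22, -0.014, 0, 0, 18.8]]}' 0.088 && python3 -m pendant '{"increments": [[0, 0, 0, 0, 0, 0], [0, 0, 0, 0, 0, 0], [0, 0, 0, 0, 0, 0]]}'
python3 - <<'E'
from plant import r
from h import *
c=r.capture("wrist"); np.savez("wrist0.npz",**c); cv2.imwrite("pics/wrist0.png",c["frame"][:,:,::-1])
print(c["fx"],c["cam_to_world"].round(3).tolist())
P=cloud(c).reshape(-1,3);P=P[np.isfinite(P[:,2])]
k=(np.hypot(P[:,0]-.538,P[:,1]+.26)<.055)&(P[:,2]>.137)&(P[:,2]<.16);q=P[k];print("bar",len(q),cv2.minAreaRect(q[:,:2].astype('f4')) if len(q)>5 else'',np.median(q[:,2]))
E
```

```text
time_s: 1.1
tcp_pos: [0.5402, -0.257, 0.2406]
eef_rot: [180.0, 0.0, -174.9]
contact_force: [-0.0, -1.4, 0.3]
gripper_width: 0.0875
gripper_force: 0.0
time_s: 1.35
tcp_pos: [0.5375, -0.2605, 0.2402]
eef_rot: [180.0, -0.0, -175.0]
contact_force: [-0.4, -0.0, -0.5]
gripper_width: 0.0877
gripper_force: 0.0
372.6946810308247 [[-0.087, 0.95, 0.301, 0.456], [0.996, 0.083, 0.026, -0.268], [0.0, 0.302, -0.953, 0.398], [0.0, 0.0, 0.0, 1.0]]
bar 1751 ((0.5356428623199463, -0.2613662779331207), (0.06716188788414001, 0.013950958847999573), 4.557763576507568) 0.14294798466043457
```

View pics/wrist0.png

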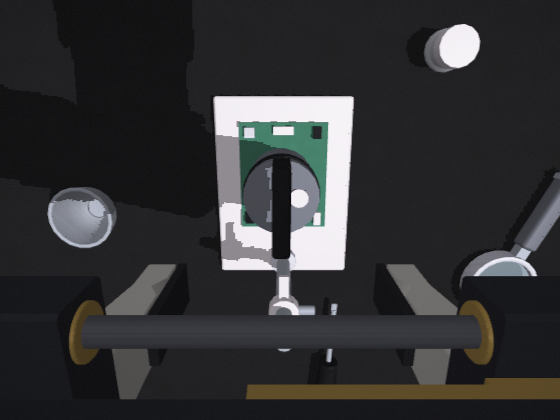

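The wrist view shows the lamp bar at (281,208) lying between the open fingers, with the pointer and collar at (283,280) to (285,312), clear of them. The bar centre is (0.536,-0.261) with its top at 0.143. I'll descend and grip.

```bash
python3 go.py .536 -.261 .118 -175.3; python3 -m pendant '{"increments": [[0.0015, 0.0005, 0.015, 0, 0, 0.3], [0.0015, 0.0005, 0.04, 0, 0, 0.3], [0.0015, 0.0005, 0.065, 0, 0, 0.3], [0.0015, 0.0005, 0.09, 0, 0, 0.3], [0.0015, 0.0005, 0.11, 0, 0, 0.3], [0.0015, 0.0005, 0.118, 0, 0, 0.3], [0.0015, 0.0005, 0.122, 0, 0, 0.3], [0.0015, 0.0005, 0.122, 0, 0, 0.3]]}' && python3 -m pendant '{"increments": [[0, 0, 0, 0, 0, 0], [0, 0, 0, 0, 0, 0], [0, 0, 0, 0, 0, 0], [0, 0, 0, 0, 0, 0], [0, 0, 0, 0, 0, 0], [0, 0, 0, 0, 0, 0], [0, 0, 0, 0, 0, 0], [0, 0, 0, 0, 0, 0], [0, 0, 0, 0, 0, 0], [0, 0, 0, 0, 0, 0]]}' 0 40
```

```text
row [ 0.0013 -0.      0.1223] [ 0.01 -0.04  0.22] dist 0.122
time_s: 2.07
tcp_pos: [0.5361, -0.2605, 0.1183]
eef_rot: [180.0, -0.0, -175.4]
contact_force: [-0.7, -0.8, 0.0]
gripper_width: 0.0877
gripper_force: 0.0
time_s: 2.9
tcp_pos: [0.5365, -0.2598, 0.1185]
eef_rot: [180.0, -0.0, -175.3]
contact_force: [0.4, 0.2, 0.8]
gripper_width: 0.0263
gripper_force: 0.0
```

```bash
python3 -m pendant '{"increments": [[0, 0, 0, 0, 0, 0], [0, 0, 0, 0, 0, 0], [0, 0, 0, 0, 0, 0], [0, 0, 0, 0, 0, 0], [0, 0, 0, 0, 0, 0], [0, 0, 0, 0, 0, 0]]}' 0 40 && python3 -m pendant '{"increments": [[0, 0, -0.004, 0, 0, 0], [0, 0, -0.012, 0, 0, 0], [0, 0, -0.025, 0, 0, 0], [0, 0, -0.04, 0, 0, 0], [0, 0, -0.055, 0, 0, 0], [0, 0, -0.07, 0, 0, 0], [0, 0, -0.085, 0, 0, 0], [0, 0, -0.093, 0, 0, 0], [0, 0, -0.098, 0, 0, 0], [0, 0, -0.1, 0, 0, 0], [0, 0, -0.1, 0, 0, 0]]}'; python3 go.py .575 .257 .218 -175.3;python3 go.py .575 .257 .218 -130
```

```text
time_s: 3.4
tcp_pos: [0.5365, -0.2599, 0.1185]
eef_rot: [-180.0, -0.0, -175.3]
contact_force: [-0.2, -0.8, -0.2]
gripper_width: 0.0136
gripper_force: 40.0
time_s: 4.32
tcp_pos: [0.5364, -0.2597, 0.2184]
eef_rot: [180.0, -0.0, -175.3]
contact_force: [-0.0, -0.7, -4.8]
gripper_width: 0.0138
gripper_force: 40.0
row [-0.0805  0.5118  0.0006] [ 0.02 -0.01 -0.04] dist 0.518
row [-0.0805  0.5118  0.0006] [ 2.000e-02  0.000e+00 -4.534e+01] dist 0.518
```

Lifted, and the force reading suggests about 0.45 kg. Next I'll carry it to the pad.

```bash
python3 -m pendant '{"increments": [[-0.001, 0.006, 0, 0, 0, 0], [-0.003, 0.018, 0, 0, 0, 0], [-0.006, 0.036, 0, 0, 0, 0], [-0.009, 0.06, 0, 0, 0, 0], [-0.014, 0.088, 0, 0, 0, 0], [-0.018, 0.116, 0, 0, 0, 0], [-0.023, 0.144, 0, 0, 0, 0], [-0.027, 0.172, 0, 0, 0, 0], [-0.032, 0.2, 0, 0, 0, 0], [-0.036, 0.228, 0, 0, 0, 0], [-0.04, 0.256, 0, 0, 0, 0], [-0.045, 0.284, 0, 0, 0, 0]]}' && python3 -m pendant '{"increments": [[-0.004, 0.028, 0, 0, 0, 0], [-0.009, 0.056, 0, 0, 0, 0], [-0.013, 0.084, 0, 0, 0, 0], [-0.018, 0.112, 0, 0, 0, 0], [-0.022, 0.14, 0, 0, 0, 0], [-0.026, 0.165, 0, 0, 0, 0], [-0.03, 0.188, 0, 0, 0, 0], [-0.033, 0.206, 0, 0, 0, 0], [-0.035, 0.219, 0, 0, 0, 0], [-0.0355, 0.2265, 0, 0, 0, 0], [-0.0355, 0.2278, 0, 0, 0, 0], [-0.0355, 0.2278, 0, 0, 0, 0]]}' && python3 go.py .575 .257 .108 -175.3
python3 - <<'E'
from plant import r
from h import *
c=r.capture("scene"); t=r.capture("top"); np.savez("scene1.npz",**c); np.savez("top1.npz",**t)
a=cv2.resize(c["frame"][100:240,260:400],None,fx=4,fy=4,interpolation=2); b=cv2.resize(t["frame"][170:258,345:405],None,fx=4,fy=4,interpolation=2)
b=cv2.copyMakeBorder(b,0,560-b.shape[0],0,0,0)
cv2.imwrite("pics/s1.png",np.hstack([a,b])[:,:,::-1])
e=None
P=cloud(c).reshape(-1,3);P=P[np.isfinite(P[:,2])]
q=P[(abs(P[:,0]-.575)<.1)&(abs(P[:,1]-.257)<.06)&(P[:,2]>.06)&(P[:,2]<.3)]
for z in np.arange(.09,.2,.01):
    k=abs(q[:,2]-z)<.005; print(round(z,2),k.sum(),q[k].min(0).round(3) if k.any() else'',q[k].max(0).round(3) if k.any() else'')
E
```

```text
time_s: 5.32
tcp_pos: [0.5573, 0.0291, 0.218]
eef_rot: [180.0, -0.1, -175.3]
contact_force: [1.2, 0.2, -4.4]
gripper_width: 0.014
gripper_force: 40.0
time_s: 6.32
tcp_pos: [0.5748, 0.2566, 0.2182]
eef_rot: [-180.0, -0.0, -175.3]
contact_force: [-0.2, 0.1, -5.4]
gripper_width: 0.0137
gripper_force: 40.0
row [-0.0003  0.0004  0.1102] [-0.03 -0.04 -0.02] dist 0.11
0.09 0  
0.1 0  
0.11 6 [0.554 0.226 0.112] [0.605 0.246 0.115]
0.12 60 [0.551 0.22  0.116] [0.61  0.271 0.125]
0.13 59 [0.56  0.22  0.125] [0.61  0.267 0.135]
0.14 66 [0.561 0.221 0.135] [0.61  0.278 0.144]
0.15 76 [0.555 0.22  0.145] [0.611 0.272 0.155]
0.16 53 [0.555 0.221 0.155] [0.609 0.27  0.165]
0.17 79 [0.557 0.218 0.165] [0.61  0.273 0.175]
0.18 74 [0.549 0.221 0.175] [0.61  0.271 0.185]
0.19 212 [0.537 0.221 0.185] [0.609 0.286 0.195]
0.2 35 [0.542 0.242 0.196] [0.611 0.269 0.205]
```

View pics/s1.png

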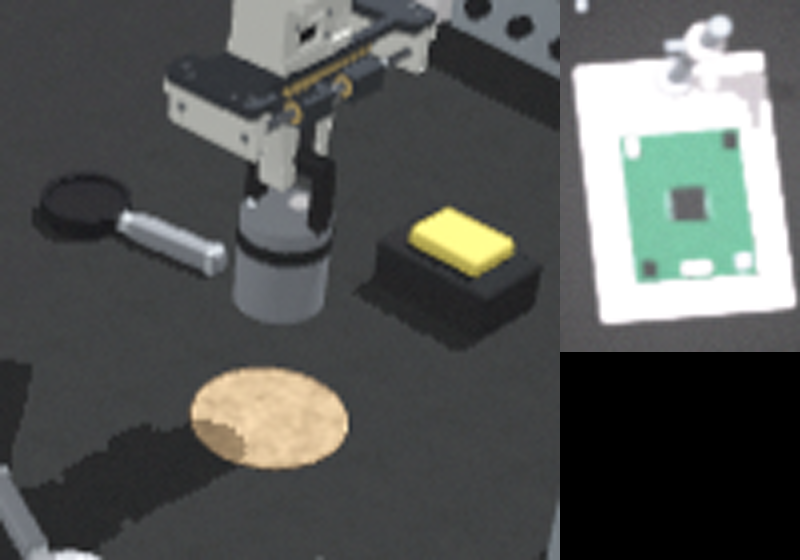

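The lamp hangs upright over the pad, whose ellipse is at (268,418) in the crop. The chip is now uncovered, at crop (690,204), which is top pixel (377.3,221). I'll lower the lamp gently.

```bash
python3 -m pendant '{"increments": [[0, 0, 0.008, 0, 0, 0], [0, 0, 0.022, 0, 0, 0], [0, 0, 0.04, 0, 0, 0], [0, 0, 0.06, 0, 0, 0], [0, 0, 0.078, 0, 0, 0], [0, 0, 0.092, 0, 0, 0], [0, 0, 0.1, 0, 0, 0], [0, 0, 0.104, 0, 0, 0], [0, 0, 0.106, 0, 0, 0], [0, 0, 0.1075, 0, 0, 0], [0, 0, 0.109, 0, 0, 0], [0, 0, 0.109, 0, 0, 0]]}' && python3 -m pendant '{"increments": [[0, 0, 0.0005, 0, 0, 0], [0, 0, 0.001, 0, 0, 0], [0, 0, 0.0015, 0, 0, 0], [0, 0, 0.0018, 0, 0, 0], [0, 0, 0.0018, 0, 0, 0]]}'
python3 - <<'E'
from h import *
t=np.load("top1.npz");print("chip",w(t,377,220.6,.019),w(t,377,220.6))
g=cv2.cvtColor(t["frame"],6)[212:230,368:387]; m=(g<75).astype('u1'); M=cv2.moments(m,True);print(M['m00'],M['m10']/M['m00']+368,M['m01']/M['m00']+212, w(t,M['m10']/M['m00']+368,M['m01']/M['m00']+212,.019))
c=np.load("scene1.npz");M=c["cam_to_world"];q=np.linalg.inv(M)@[.534,-.2575,.019,1];u,v=q[0]/q[2]*c["fx"]+c["cx"],q[1]/q[2]*c["fy"]+c["cy"];print(u,v)
u,v=int(u),int(v);g=cv2.cvtColor(c["frame"],6)[v-9:v+10,u-11:u+12];m=cv2.morphologyEx((g<75).astype('u1'),2,np.ones((3,3)));M=cv2.moments(m,True);print(M['m00'], w(c,M['m10']/M['m00']+u-11,M['m01']/M['m00']+v-9,.019))
E
```

```text
time_s: 7.42
tcp_pos: [0.5754, 0.257, 0.1101]
eef_rot: [180.0, 0.0, -175.3]
contact_force: [0.3, -0.6, -3.9]
gripper_width: 0.0133
gripper_force: 40.0
time_s: 7.83
tcp_pos: [0.5751, 0.2568, 0.1078]
eef_rot: [180.0, -0.0, -175.3]
contact_force: [-0.0, -0.3, -4.1]
gripper_width: 0.0139
gripper_force: 40.0
chip [ 0.53277264 -0.25948497  0.019     ] [ 0.53277841 -0.25949351  0.01896146]Traceback (most recent call last):
  File "<stdin>", line 3, in <module>
ZeroDivisionError: float division by zero
```

```bash
python3 -m pendant '{"increments": [[0, 0, 0.0005, 0, 0, 0], [0, 0, 0.0005, 0, 0, 0], [0, 0, 0.001, 0, 0, 0], [0, 0, 0.001, 0, 0, 0]]}' |grep -E "pos|force"; python3 -m pendant '{"increments": [[0, 0, 0.0005, 0, 0, 0], [0, 0, 0.0005, 0, 0, 0], [0, 0, 0.001, 0, 0, 0], [0, 0, 0.001, 0, 0, 0]]}' |grep -E "pos|force"
```

```text
tcp_pos: [0.5755, 0.2569, 0.1075]
contact_force: [-1.5, -0.9, 2.6]
gripper_force: 40.0
tcp_pos: [0.5757, 0.2569, 0.1075]
contact_force: [-2.8, -2.6, 9.2]
gripper_force: 40.0
```

The lamp is seated. I'll ease off the push and release.

```bash
python3 -m pendant '{"increments": [[0, 0, -0.001, 0, 0, 0], [0, 0, -0.0013, 0, 0, 0], [0, 0, -0.0013, 0, 0, 0]]}' |grep -E "pos|force"; python3 -m pendant '{"increments": [[0, 0, 0, 0, 0, 0], [0, 0, 0, 0, 0, 0], [0, 0, 0, 0, 0, 0], [0, 0, 0, 0, 0, 0], [0, 0, 0, 0, 0, 0], [0, 0, 0, 0, 0, 0], [0, 0, 0, 0, 0, 0], [0, 0, 0, 0, 0, 0]]}' 0.088; python3 -m pendant '{"increments": [[0, 0, -0.01, 0, 0, 0], [0, 0, -0.03, 0, 0, 0], [0, 0, -0.06, 0, 0, 0], [0, 0, -0.09, 0, 0, 0], [0, 0, -0.12, 0, 0, 0], [0, 0, -0.125, 0, 0, 0], [0, 0, -0.125, 0, 0, 0], [0, 0, -0.125, 0, 0, 0]]}'
python3 - <<'E'
from plant import r
from h import *
c=r.capture("wrist"); P=cloud(c).reshape(-1,3);P=P[np.isfinite(P[:,2])]
q=P[(np.hypot(P[:,0]-.575,P[:,1]-.257)<.06)&(P[:,2]>.12)&(P[:,2]<.145)];print(cv2.minAreaRect(q[:,:2].astype('f4')),np.median(q[:,2]))
m=cv2.inRange(cv2.cvtColor(c["frame"],cv2.COLOR_RGB2HSV),(5,60,60),(25,255,255)); 
v,u=np.nonzero(m); X=np.array([w(c,a,b,.004) for a,b in zip(u,v)]); X=X[np.hypot(X[:,0]-.575,X[:,1]-.257)<.08];print("pad",X.min(0),X.max(0),(X.min(0)+X.max(0))/2)
E
python3 go.py .560 .0245 .233 -198.2
```

```text
tcp_pos: [0.5754, 0.2568, 0.1075]
contact_force: [-1.5, -1.6, 3.7]
gripper_force: 40.0
time_s: 9.42
tcp_pos: [0.5751, 0.2569, 0.107]
eef_rot: [180.0, -0.0, -175.3]
contact_force: [1.3, 0.5, -0.0]
gripper_width: 0.0615
gripper_force: 0.0
time_s: 10.08
tcp_pos: [0.575, 0.2568, 0.2326]
eef_rot: [179.9, 0.0, -175.3]
contact_force: [0.1, -0.6, 0.1]
gripper_width: 0.0879
gripper_force: 0.0
((0.5743212103843689, 0.25554102659225464), (0.06711698323488235, 0.013825768604874611), 4.902446269989014) 0.13190969526471436
pad [0.51466885 0.19772253 0.004     ] [0.63114078 0.31794791 0.004     ] [0.57290482 0.25783522 0.004     ]
row [ 0.0334 -0.2301 -0.0014] [-1.000e-02 -5.000e-02  2.286e+01] dist 0.233
```

The lamp stands on the pad. Its bar centre is within 3 mm of the pad centre, and its top at 0.132 is level. Next is the loupe.

```bash
python3 -m pendant '{"increments": [[0.002, -0.02, 0, 0, 0, 3], [0.006, -0.055, 0, 0, 0, 6], [0.011, -0.09, 0, 0, 0, 10], [0.016, -0.125, 0, 0, 0, 14], [0.022, -0.16, 0, 0, 0, 18], [0.028, -0.195, 0, 0, 0, 22], [0.0334, -0.23, 0, 0, 0, 22.9], [0.0334, -0.23, 0.02, 0, 0, 22.9], [0.0334, -0.23, 0.035, 0, 0, 22.9], [0.0334, -0.23, 0.035, 0, 0, 22.9], [0.0334, -0.23, 0.035, 0, 0, 22.9], [0.0334, -0.23, 0.035, 0, 0, 22.9]]}'
python3 - <<'E'
from plant import r
from h import *
c=r.capture("wrist"); np.savez("wrist2.npz",**c); cv2.imwrite("pics/wrist2.png",c["frame"][:,:,::-1])
P=cloud(c).reshape(-1,3);P=P[np.isfinite(P[:,2])]
d=np.array([.95,-.312]);n=np.array([.312,.95]); L=P[:,:2]-[.56,.0245]; a,b=L@d,L@n
k=(a>-.08)&(a<.14)&(abs(b)<.06)&(P[:,2]>.012)&(P[:,2]<.04)
q=P[k];a,b=a[k],b[k];print(len(q),np.median(q[:,2]),np.percentile(q[:,2],95),"a",a.min(),a.max())
for lo in np.arange(-.07,.13,.01):
    s=(a>=lo)&(a<lo+.01)
    if s.sum()>3: print(round(lo,3),s.sum(),"b",b[s].min().round(4),b[s].max().round(4),"z",np.percentile(q[s,2],90).round(4))
E
```

```text
time_s: 11.13
tcp_pos: [0.5608, 0.025, 0.1972]
eef_rot: [-180.0, -0.0, 161.8]
contact_force: [0.2, 0.7, 1.0]
gripper_width: 0.0878
gripper_force: 0.0
5634 0.01766184963522366 0.0200511951870731 a -0.05967217276629507 0.12184407728050166
-0.06 236 b -0.0075 0.0102 z 0.0203
-0.05 220 b -0.0077 0.0101 z 0.02
-0.04 226 b -0.0077 0.0095 z 0.02
-0.03 216 b -0.0078 0.0096 z 0.02
-0.02 204 b -0.0069 0.0097 z 0.02
-0.01 205 b -0.007 0.0097 z 0.0198
0.0 198 b -0.0071 0.0098 z 0.02
0.01 198 b -0.0071 0.0099 z 0.0201
0.02 181 b -0.0072 0.01 z 0.0198
0.03 117 b -0.0063 0.0072 z 0.0165
0.04 320 b -0.02 0.0229 z 0.0199
0.05 388 b -0.0302 0.0336 z 0.0197
0.06 484 b -0.0361 0.0378 z 0.0193
0.07 489 b -0.0372 0.0401 z 0.0191
0.08 521 b -0.0384 0.0414 z 0.019
0.09 498 b -0.0367 0.0394 z 0.0191
0.1 462 b -0.0329 0.0357 z 0.0194
0.11 442 b -0.027 0.0289 z 0.0197
0.12 29 b -0.0108 0.0138 z 0.0194
```

View pics/wrist2.png

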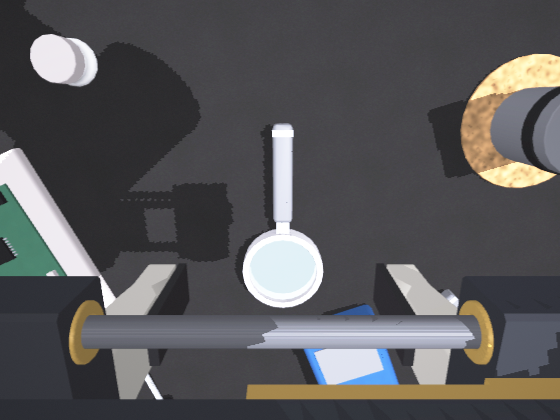

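The wrist view shows the loupe centred between the fingers, with its handle from (282,130) to (282,220) and its ring at (283,268). It spans a from -0.0597 to 0.122 along its axis with its top at 0.020, so its lateral offset is 1.3 mm and its lens is at about a=0.0825. I'll grip 12 mm from the origin towards the lens, which is nearer the balance point.

```bash
python3 go.py .5694 .0228 .003 161.8
```

```text
row [-0.0087  0.0003  0.1946] [-0.    0.03  0.01] dist 0.195
```

```bash
python3 -m pendant '{"increments": [[-0.0087, 0.0003, 0.01, 0, 0, 0], [-0.0087, 0.0003, 0.035, 0, 0, 0], [-0.0087, 0.0003, 0.07, 0, 0, 0], [-0.0087, 0.0003, 0.1, 0, 0, 0], [-0.0087, 0.0003, 0.13, 0, 0, 0], [-0.0087, 0.0003, 0.155, 0, 0, 0], [-0.0087, 0.0003, 0.172, 0, 0, 0], [-0.0087, 0.0003, 0.183, 0, 0, 0], [-0.0087, 0.0003, 0.189, 0, 0, 0], [-0.0087, 0.0003, 0.192, 0, 0, 0], [-0.0087, 0.0003, 0.194, 0, 0, 0], [-0.0087, 0.0003, 0.1945, 0, 0, 0]]}'; python3 -m pendant '{"increments": [[0, 0, 0, 0, 0, 0], [0, 0, 0, 0, 0, 0], [0, 0, 0, 0, 0, 0], [0, 0, 0, 0, 0, 0], [0, 0, 0, 0, 0, 0], [0, 0, 0, 0, 0, 0], [0, 0, 0, 0, 0, 0], [0, 0, 0, 0, 0, 0], [0, 0, 0, 0, 0, 0], [0, 0, 0, 0, 0, 0], [0, 0, 0, 0, 0, 0], [0, 0, 0, 0, 0, 0]]}' 0 40;  python3 -m pendant '{"increments": [[0, 0, 0, 0, 0, 0], [0, 0, 0, 0, 0, 0], [0, 0, 0, 0, 0, 0], [0, 0, 0, 0, 0, 0], [0, 0, 0, 0, 0, 0]]}' 0 40
```

```text
time_s: 12.18
tcp_pos: [0.5696, 0.0227, 0.0032]
eef_rot: [180.0, 0.1, 161.8]
contact_force: [0.3, 1.4, -0.1]
gripper_width: 0.0876
gripper_force: 0.0
time_s: 13.18
tcp_pos: [0.5689, 0.0225, 0.0026]
eef_rot: [180.0, 0.0, 161.8]
contact_force: [-0.3, 0.3, -0.2]
gripper_width: 0.0179
gripper_force: 40.0
time_s: 13.6
tcp_pos: [0.5689, 0.0224, 0.0025]
eef_rot: [-180.0, -0.0, 161.8]
contact_force: [-0.3, 0.3, -0.4]
gripper_width: 0.0178
gripper_force: 40.0
```

```bash
python3 -m pendant '{"increments": [[0, 0, -0.004, 0, 0, 0], [0, 0, -0.012, 0, 0, 0], [0, 0, -0.03, 0, 0, 0], [0, 0, -0.055, 0, 0, 0], [0, 0, -0.08, 0, 0, 0], [0, 0, -0.105, 0, 0, 0], [0, 0, -0.13, 0, 0, 0], [0, 0, -0.155, 0, 0, 0], [0, 0, -0.175, 0, 0, 0], [0, 0, -0.188, 0, 0, 0], [0, 0, -0.193, 0, 0, 0], [0, 0, -0.193, 0, 0, 0]]}'; python3 go.py .4633 -.236 .195 161.8
```

```text
time_s: 14.6
tcp_pos: [0.5694, 0.0226, 0.1974]
eef_rot: [179.9, 0.1, 161.8]
contact_force: [0.3, 0.1, -1.6]
gripper_width: 0.0178
gripper_force: 40.0
row [ 0.0199 -0.2788  0.0018] [ 0.1   0.13 -0.03] dist 0.279
```

```bash
python3 -m pendant '{"increments": [[0.001, -0.008, 0, 0, 0, 0], [0.002, -0.026, 0, 0, 0, 0], [0.004, -0.05, 0, 0, 0, 0], [0.006, -0.08, 0, 0, 0, 0], [0.008, -0.11, 0, 0, 0, 0], [0.01, -0.14, 0, 0, 0, 0], [0.012, -0.17, 0, 0, 0, 0], [0.014, -0.2, 0, 0, 0, 0], [0.016, -0.23, 0, 0, 0, 0], [0.018, -0.256, 0, 0, 0, 0], [0.0195, -0.272, 0, 0, 0, 0], [0.0198, -0.2786, 0, 0, 0, 0]]}' && python3 -m pendant '{"increments": [[0, 0, 0, 0, 0, 0], [0, 0, 0.008, 0, 0, 0], [0, 0, 0.02, 0, 0, 0], [0, 0, 0.036, 0, 0, 0], [0, 0, 0.052, 0, 0, 0], [0, 0, 0.066, 0, 0, 0], [0, 0, 0.074, 0, 0, 0], [0, 0, 0.079, 0, 0, 0], [0, 0, 0.082, 0, 0, 0], [0, 0, 0.083, 0, 0, 0], [0, 0, 0.083, 0, 0, 0], [0, 0, 0.083, 0, 0, 0]]}'; python3 go.py .4633 -.236 .113 161.8
python3 - <<'E'
from plant import r
from h import *
s=r.capture("scene");t=r.capture("top");wr=r.capture("wrist")
a=cv2.resize(s["frame"][210:310,130:225],(475,500),interpolation=2); b=cv2.resize(wr["frame"],(325,244)); c=cv2.resize(t["frame"][160:255,335:435],(325,256),interpolation=2)
cv2.imwrite("pics/fin.png",np.hstack([a,np.vstack([b,c])])[:,:,::-1])
lens=np.array([.5333,-.2585])
for n,c in(("scene",s),("top",t),("wrist",wr)):
    P=cloud(c).reshape(-1,3);P=P[np.isfinite(P[:,2])]
    q=P[(np.hypot(*(P[:,:2]-lens).T)<.052)&(P[:,2]>.095)&(P[:,2]<.15)]
    if len(q)<30: print(n,len(q));continue
    A=np.c_[q[:,:2]-lens,np.ones(len(q))]; x=np.linalg.lstsq(A,q[:,2],rcond=None)[0]
    print(n,len(q),"plane slope",x.round(3),"z95",np.percentile(q[:,2],[50,95]).round(4),"min",q.min(0).round(4),"max",q.max(0).round(4),cv2.minEnclosingCircle(q[:,:2].astype('f4')))
E
```

```text
time_s: 15.6
tcp_pos: [0.4605, -0.2378, 0.1941]
eef_rot: [-180.0, -0.2, 161.6]
contact_force: [-0.5, 0.7, -0.2]
gripper_width: 0.0178
gripper_force: 40.0
time_s: 16.6
tcp_pos: [0.4634, -0.236, 0.1132]
eef_rot: [180.0, 0.1, 161.8]
contact_force: [0.5, -0.5, -0.6]
gripper_width: 0.0176
gripper_force: 40.0
row [ 0.0001 -0.      0.0002] [ 0.01  0.06 -0.02] dist 0.0
scene 732 plane slope [-0.051  0.015  0.125] z95 [0.1245 0.1316] min [ 0.4835 -0.3005  0.1079] max [ 0.578  -0.2199  0.1348] ((0.5300483703613281, -0.25700676441192627), 0.048379138112068176)
top 0
wrist 2151 plane slope [-0.162  0.053  0.12 ] z95 [0.1265 0.1304] min [ 0.4875 -0.2691  0.1153] max [ 0.5173 -0.2329  0.1312] ((0.5059228539466858, -0.2506389915943146), 0.01852772757411003)
```

View pics/fin.png

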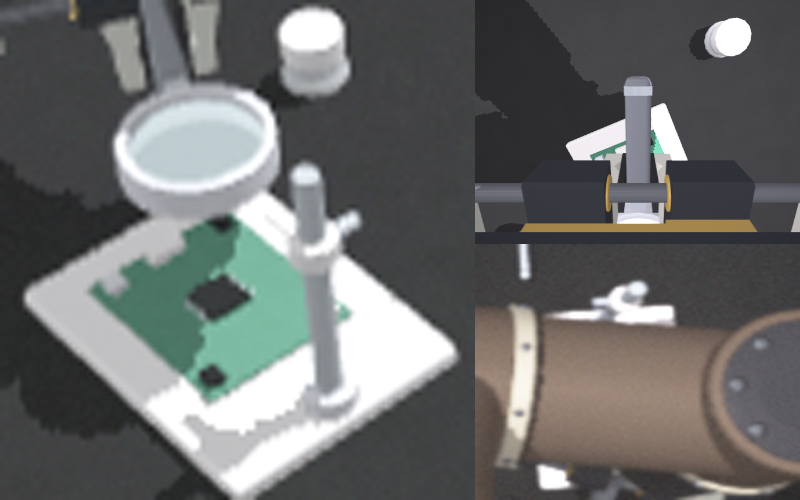

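The picture shows the loupe level above the chip, with the ring at (197,150) and a visible gap to the pointer and collar at (315,245). I'll check the tilt numerically on the lens glass and the handle.

```bash
python3 -m pendant '{"increments": [[0, 0, 0, 0, 0, 0], [0, 0, 0, 0, 0, 0], [0, 0, 0, 0, 0, 0], [0, 0, 0, 0, 0, 0], [0, 0, 0, 0, 0, 0], [0, 0, 0, 0, 0, 0]]}'|head -2
python3 - <<'E'
from plant import r
from h import *
d=np.array([.95,-.312]);n=np.array([.312,.95]); lens=np.array([.5333,-.2585])
def fit(P,k):
    L=P[k][:,:2]-lens; A=np.c_[L@d,L@n,np.ones(k.sum())]; z=P[k,2]; i=np.ones(len(z),bool)
    for _ in range(5):
        x=np.linalg.lstsq(A[i],z[i],rcond=None)[0]; i=abs(A@x-z)<.003
    return x.round(4),i.sum()
S=[];W=[]
for _ in range(3):
    for n_,l in(("scene",S),("wrist",W)):
        P=cloud(r.capture(n_)).reshape(-1,3);l.append(P[np.isfinite(P[:,2])])
S=np.vstack(S);W=np.vstack(W)
L=S[:,:2]-lens; rr=np.hypot(*L.T); kz=(S[:,2]>.105)&(S[:,2]<.14)
print("glass a,b slope, z0",fit(S,kz&(rr<.028)))
rim=kz&(rr<.055)&(S[:,2]>.127);print("rim",rim.sum(),cv2.minEnclosingCircle(S[rim][:,:2].astype('f4')),fit(S,rim&(rr<.045)&(rr>.03)))
L=W[:,:2]-lens;a,b=L@d,L@n
print("handle",fit(W,(a<-.055)&(a>-.16)&(abs(b)<.008)&(W[:,2]>.11)&(W[:,2]<.15)))
E
```

```text
time_s: 17.25
tcp_pos: [0.4629, -0.236, 0.1125]
glass a,b slope, z0 (array([ 0.0076, -0.0074,  0.1229]), np.int64(726))
rim 576 ((0.526766836643219, -0.2591921091079712), 0.0490979328751564) (array([0.0003, 0.0024, 0.1295]), np.int64(502))
handle (array([ 0.0002, -0.0547,  0.129 ]), np.int64(20985))
```

The loupe is level, with slopes under 0.01 rad on glass and rim. The rim top at 0.1295 puts the lens middle at about 0.1195, against a pointer height of about 0.1205. The loupe is steady, so I'm handing in.

```bash
python3 -c "
from plant import r
print(r.close_job())"
```

```text
the job is handed in; nothing more can be done
None
```

I handed the job in, but no verdict came back: the lamp stands released on the cork pad, about 3 mm off centre, and the larger silver loupe is held level over the chip, its lens at about 0.1195 m against the pointer's 0.1205 m.

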